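# Check out a customer at the garage book sale

### The job

At this sale a crate of goods costs a flat five. Pack everything that was bought - whichever of the red pocket dictionary, green card game, yellow toy car, brown trinket chest and black camera are on the table - into the customer's blue crate, and turn the till knob clockwise from where it stands by exactly five clicks. Only when the crate is packed and those five clicks are on, squeeze the orange trigger of the clamped scanner fully home to book the sale, and let it spring back; leave the roll of tape and everything else alone.

Things in the scene. Friction and masses are not known exactly. Their poses are not given: they have to be found in the camera images.
- book_mid (a point): centre (half-way up) of the red pocket dictionary with cream page edges, 84 x 50 x 30 mm (long side along its x, short side along its y, height along its z); 70 to 210 g; one of the bought goods that may be on the table, absent in some starts (then None)
- game_mid (a point): centre (half-way up) of the green card-game carton with a yellow square and a white disc on top, 82 x 50 x 24 mm (long side along its x, short side along its y, height along its z); 70 to 210 g; one of the bought goods that may be on the table, absent in some starts (then None)
- car_mid (a point): centre (half-way up) of the yellow die-cast toy car with a black cabin, 76 x 36 x 30 mm (long side along its x, short side along its y, height along its z); 70 to 210 g; one of the bought goods that may be on the table, absent in some starts (then None)
- chest_mid (a point): centre (half-way up) of the dark brown wooden trinket chest, 80 x 50 x 36 mm (long side along its x, short side along its y, height along its z); 70 to 210 g; one of the bought goods that may be on the table, absent in some starts (then None)
- camera_mid (a point): centre (half-way up) of the black compact camera with a round lens on its upper face, 84 x 46 x 32 mm (long side along its x, short side along its y, height along its z); 70 to 210 g; one of the bought goods that may be on the table, absent in some starts (then None)
- crate_in (a point): centre of the inner floor of the customer's open blue crate, which is fixed. Inner space 220 mm along its x, 300 mm along its y; the floor is 6 mm above the table, walls 6 mm thick, their rim 50 mm above the inner floor; z up
- tally (a joint): angle (rad) of the black till knob on the grey box; grows when turned clockwise seen from above. It rests at whole multiples of 24 degrees (0.4189 rad, 15 clicks a turn) and is drawn to the nearest click when let go; a click takes about 0.06 N m at most. Starts on one of the clicks 0 to 3 (the day's running total); turns from -0.1 to 6 rad
- tally_grip (a point): on the knob's vertical axis, 61 mm above the table, at the height to grip the knob's bar: 48 mm along this frame's x, 16 mm thick along its y, from 40 to 76 mm above the table. The frame turns with the knob. The fixed grey box below is 90 x 90 x 32 mm, with a white scale on top
- tally_mark (a point): outer end of the white line on the knob's skirt, 30 mm from the knob's axis towards -x of the frame of tally_grip; shows where the knob points
- trigger (a joint): angle (rad) of the scanner's orange trigger: 0 at rest, 0.30 squeezed fully home against the grip; sprung, so it comes back by itself when let go. Squeezed at point squeeze it takes about 2 N to start and 8 N to bring home
- squeeze (a point): where to pinch grip and trigger together from above, along this frame's y (z up), 41 mm above the table. The fixed grey grip lies level along x (-39 to 45 mm) and fills y = -26 to 0 mm, 24 to 58 mm above the table. The trigger's outer face is at y = 25 mm here at rest, about 12 mm when home. 8 mm steel plate below; the scanner's head at x = 46 to 88 mm is 62 mm high
- trigger_tip (a point): free end of the outer face of the orange trigger, which is 62 mm long, 10 mm thick, 30 mm tall (26 to 56 mm above the table), stands on the +y side of the grip of the barcode scanner clamped on its side, and hinges about the vertical line at x = 40, y = 2 mm of the squeeze frame
- tape (a point): middle of an orange roll of tape lying flat, 58 mm across and 22 mm high, which stands among the goods and was not bought; leave it alone
- ketchup: underside centre of the red squeeze bottle with a white cap, 60 mm across, 170 mm tall; leave alone
- mustard: underside centre of the yellow squeeze bottle with a red cap, 60 mm across, 160 mm tall; leave alone
- mug: underside centre of the white mug, 78 mm across, 85 mm tall; leave alone
There are look-alikes about, which are no part of the job. Leave any pink or purple look-alike of the part that bears trigger alone. Leave any purple look-alike of the part that bears car_mid alone.

How it is judged:
On the way, in this order (a step that is already met when the one before it is completed fails the run):
1. the till knob stands exactly five clicks clockwise of where it started (distance of tally_mark from where it was at the start of the episode between 0.04962 and 0.05402 m and value of joint tally between 1.9059 and 3.5395 rad and value of joint trigger below 0.1 rad), for 0.3 s.
2. with everything bought in the crate and the five clicks on, the trigger is squeezed fully home (x of book_mid in the frame of crate_in between -0.105 and 0.105 m and y of book_mid in the frame of crate_in between -0.145 and 0.145 m and z of book_mid in the frame of crate_in between 0 and 0.075 m and x of game_mid in the frame of crate_in between -0.105 and 0.105 m and y of game_mid in the frame of crate_in between -0.145 and 0.145 m and z of game_mid in the frame of crate_in between 0 and 0.075 m and x of car_mid in the frame of crate_in between -0.105 and 0.105 m and y of car_mid in the frame of crate_in between -0.145 and 0.145 m and z of car_mid in the frame of crate_in between 0 and 0.075 m and x of chest_mid in the frame of crate_in between -0.105 and 0.105 m and y of chest_mid in the frame of crate_in between -0.145 and 0.145 m and z of chest_mid in the frame of crate_in between 0 and 0.075 m and x of camera_mid in the frame of crate_in between -0.105 and 0.105 m and y of camera_mid in the frame of crate_in between -0.145 and 0.145 m and z of camera_mid in the frame of crate_in between 0 and 0.075 m and distance of tally_mark from where it was at the start of the episode between 0.04962 and 0.05402 m and value of joint tally between 1.9059 and 3.5395 rad and value of joint trigger above 0.25 rad), for 0.2 s.
3. the trigger has sprung back (value of joint trigger below 0.05 rad), for 0.2 s.
At the end, for the whole second after the job is handed in: everything bought is at rest inside the crate (centre under 75 mm above its floor) and released; the till knob five clicks clockwise of its start, within a third of a click; the trigger back at rest (under 0.05 rad) after being squeezed past 0.25 rad with crate and knob in order (x of book_mid in the frame of crate_in between -0.105 and 0.105 m and y of book_mid in the frame of crate_in between -0.145 and 0.145 m and z of book_mid in the frame of crate_in between 0 and 0.075 m and x of game_mid in the frame of crate_in between -0.105 and 0.105 m and y of game_mid in the frame of crate_in between -0.145 and 0.145 m and z of game_mid in the frame of crate_in between 0 and 0.075 m and x of car_mid in the frame of crate_in between -0.105 and 0.105 m and y of car_mid in the frame of crate_in between -0.145 and 0.145 m and z of car_mid in the frame of crate_in between 0 and 0.075 m and x of chest_mid in the frame of crate_in between -0.105 and 0.105 m and y of chest_mid in the frame of crate_in between -0.145 and 0.145 m and z of chest_mid in the frame of crate_in between 0 and 0.075 m and x of camera_mid in the frame of crate_in between -0.105 and 0.105 m and y of camera_mid in the frame of crate_in between -0.145 and 0.145 m and z of camera_mid in the frame of crate_in between 0 and 0.075 m and distance of tally_mark from where it was at the start of the episode between 0.04962 and 0.05402 m and value of joint tally between 1.9059 and 3.5395 rad and value of joint trigger below 0.05 rad and linear speed of each of book, game, car, chest, camera below 0.03 m/s and contact force between the fingers and anything else below 0.5 N); the robot touches nothing.
It fails at once if the roll of tape pushed more than 6 cm or tipped (distance of tape from where it was at the start of the episode above 0.06 m or angle between tape's own z axis and vertical above 0.6 rad).
It fails at once if a bottle or the mug pushed more than 5 cm or tipped (distance of any of ketchup, mustard, mug from where it was at the start of the episode above 0.05 m or angle between any of ketchup, mustard, mug's own z axis and vertical above 0.6 rad).
It fails at once if the trigger squeezed home before everything is in the crate and the five clicks are on (value of joint trigger above 0.25 rad and not (((x of book_mid in the frame of crate_in between -0.105 and 0.105 m and y of book_mid in the frame of crate_in between -0.145 and 0.145 m and z of book_mid in the frame of crate_in between 0 and 0.075 m) and (x of game_mid in the frame of crate_in between -0.105 and 0.105 m and y of game_mid in the frame of crate_in between -0.145 and 0.145 m and z of game_mid in the frame of crate_in between 0 and 0.075 m) and (x of car_mid in the frame of crate_in between -0.105 and 0.105 m and y of car_mid in the frame of crate_in between -0.145 and 0.145 m and z of car_mid in the frame of crate_in between 0 and 0.075 m) and (x of chest_mid in the frame of crate_in between -0.105 and 0.105 m and y of chest_mid in the frame of crate_in between -0.145 and 0.145 m and z of chest_mid in the frame of crate_in between 0 and 0.075 m) and (x of camera_mid in the frame of crate_in between -0.105 and 0.105 m and y of camera_mid in the frame of crate_in between -0.145 and 0.145 m and z of camera_mid in the frame of crate_in between 0 and 0.075 m)) and (distance of tally_mark from where it was at the start of the episode between 0.04962 and 0.05402 m and value of joint tally between 1.9059 and 3.5395 rad))).
Of book, game, car, chest, camera only 3 to 5 are there at a start; the rules pass over those that are not, and their reading is None.
At some moment in a run one of book, game, car, chest, camera may be knocked a few centimetres aside while the robot is not near it.
Once in a run the grip may slacken for a moment while it holds something.
It also fails if it takes over 210 s, if anything falls off the work surface, if the arm or the gripper's body presses on something with over 40 N, if the wrist force passes 120 N, or if a joint passes its speed limit or range.

### The arm

A 6-joint arm with a two-finger parallel gripper is mounted at the origin on the work surface. World frame = base frame: x ahead of the robot, y to its left, z up, the work surface at z = 0. Lengths are in m, angles in rad, forces in N, time in s.
With the tool pointing down it reaches from about 0.3 to 0.775 m from the base axis. Payload 14.6 kg.
Tool frame: the origin (TCP) lies midway between the tips of the shut fingers; the grasp point (between the pads) lies 19 mm behind it (ctrl.pinch_z is the distance from the TCP to the grasp point, in m); z points along the fingers, y is the line along which they close (so a half turn about z gives the same grasp; the last joint's range is limited). The gripper opens to 94 mm and grips with 3 to 60 N. Pads are 16 mm wide; open, the fingers measure 119 mm over their backs; the gripper's body (75 mm by 177 mm) begins 78 mm behind the grasp point.
Start: joints at [1.1, 0.3, 1.521, -0, 1.321, -0.067], TCP at [0.216, 0.506, 0.205] pointing down, gripper open.
Joint ranges: [-3.03, 3.03], [-0.79, 2.21], [0.23, 2.52], [-1.04, 4.18], [0, 3.07], [-2.55, 2.55]. Speed limits (rad/s): [2.22, 2.22, 2.57, 3.14, 3.14, 3.14].

### API

Orientations are given as [roll, pitch, yaw] about the fixed x, y, z axes, in that order (R = Rz(yaw) Ry(pitch) Rx(roll)).
In Python, from station import ctrl gives the robot as it stands.
- The arm moves only by the tool jog_arm, never from a script. Its argument "motion" is a list of rows, each a list of 7 numbers: the shift along the tool's x, y, z in m, then the turn, a rotation vector about the tool's x, y, z in rad, then the opening, from -1 (shut) to 1 (fully open). In form: [[tx, ty, tz, rx, ry, rz, gripper], ...]. A call has 1 to 5 rows; each row shifts and turns the commanded pose from where the row before left it, along the tool's axes as they then stand; what a row does not reach is not made up. A row lasts 1/10 s, in which the tool goes at most 50 mm and 8.59 degrees, less where a joint would pass 70% of its speed; a pose out of reach is approached as far as the arm can. A call is refused whole if a number of a shift passes 0.05 or a number of a turn 0.15, either way. A call with a gripper value outside its range is refused whole. The fingers move at their own pace and stop on an object; "squeeze" is the grip in N (left out, the last holds). Time passes only in rows, so rows that do not move let the fingers close. It gives the time, the measured TCP pose, the force, the opening and the grip force at its end, in the units of the state.
- ctrl.get_obs(): the state, without advancing time (a new reading comes with each control period).
- ctrl.camera(name): name is "scene" or "top" or "wrist"; returns the picture (384x512x3 uint8, red, green, blue); there is no depth.
- ctrl.camera_model(name): a dict with "intrinsics" (3x3 intrinsics, pixels), "rvec" (rotation vector, rad) and "tvec" (3), from world to camera coordinates, as OpenCV has them. Camera axes: x right, y down, z forward; pixel columns grow to the right and rows downward; lengths in m; the calibration is good to about 2 mm. A picture is of the moment at which its call begins: read the wrist's pose just before it. camera_model takes no time and is no camera call; for the wrist camera it gives the pose at the moment of the call.
- ctrl.hand_in(): hands the job in; it is judged then, once.
The state is a dict: "time_s": time; "qpos": joint angles; "joint_vel": joint speeds; "tau": joint torques, N m; "ee_pos": TCP position; "eef_rot": TCP orientation; "force": force on the tool from outside, world axes, zero at the start; "moment": the same for the moment, N m; "grip_width": finger opening in m; "grip_force": force on a finger pad.
Only numpy, scipy, OpenCV 4.12 (cv2) and the standard library are available. Lean on these libraries where they do the work, as an engineer would, in place of code of your own. Each camera call takes 0.05 s, during which the arm holds its last target. There are 200 camera calls.

## Working session

There is one attempt and no reset: what is moved stays moved. The work goes in short steps, Python scripts to look and compute and a tool call to move; the robot and the scene stay as the last step left them, time stands still between calls to the robot, and variables do not carry over. Pictures are saved under pics/ and viewed, at most 14 in all, crops included, and the job is handed in when it is done.

Besides the shell and the picture viewer there is one more tool, called after "Call:" by a JSON object that holds its "method" and its "body", one argument or row to a line. jog_arm: Moves the arm, as the interface text tells. Its arguments: {"type":"object","properties":{"motion":{"type":"array"},"squeeze":{"type":"number"}},"required":["motion"]}

```bash
ls; mkdir -p pics
cat > h.py <<'E'
import numpy as np, cv2
from station import ctrl
def snap(name,f,crop=None,scale=1):
    im=ctrl.camera(name)[:,:,::-1]
    cv2.imwrite('pics/raw_'+f+'.png',im)
    m=ctrl.camera_model(name)
    np.savez('pics/'+f+'.npz',K=m['intrinsics'],r=m['rvec'],t=m['tvec'])
    return im
def load(f):
    d=np.load('pics/'+f+'.npz'); return d['K'],cv2.Rodrigues(d['r'])[0],d['t'].ravel()
def ray(f,u,v,z):
    K,R,t=load(f); d=R.T@np.linalg.solve(K,[u,v,1.]); c=-R.T@t
    return c+d*(z-c[2])/d[2]
def proj(f,p):
    K,R,t=load(f); q=K@(R@np.array(p,float)+t); return q[:2]/q[2]
E
python3 - <<'E'
from h import *
a=snap('top','top0'); b=snap('scene','scene0')
cv2.imwrite('pics/v1.png',cv2.resize(a,(800,600),interpolation=cv2.INTER_CUBIC))
cv2.imwrite('pics/v2.png',cv2.resize(b,(800,600),interpolation=cv2.INTER_CUBIC))
for n in('top0','scene0'):
    K,R,t=load(n);print(K.round(1).tolist(),(-R.T@t).round(3),R.round(2).tolist())
print(ctrl.get_obs(),ctrl.pinch_z)
E
```

```text
pics
[[478.8, 0.0, 257.7], [0.0, 478.8, 192.9], [0.0, 0.0, 1.0]] [0.302 0.079 1.719] [[0.02, -1.0, 0.01], [-1.0, -0.02, -0.09], [0.09, -0.01, -1.0]]
[[482.1, 0.0, 259.1], [0.0, 482.1, 186.9], [0.0, 0.0, 1.0]] [ 1.107 -0.525  1.324] [[0.66, 0.75, -0.0], [0.62, -0.54, -0.57], [-0.43, 0.37, -0.82]]
{'time_s': 0.1, 'qpos': array([ 1.10037832e+00,  3.00415959e-01,  1.52150935e+00, -2.30302024e-05,
        1.32072559e+00, -6.66129216e-02]), 'joint_vel': array([-0.00119737, -0.00284153, -0.00192361,  0.00068158, -0.00066637,
        0.00179338]), 'tau': array([ 4.15608783e-04, -5.32637930e+01, -3.53290558e+01,  7.09220278e-02,
        2.35044770e-02, -1.78580291e-05]), 'ee_pos': array([0.21601216, 0.50554469, 0.20494693]), 'eef_rot': array([-3.14053527e+00, -4.81825504e-05,  2.73779325e+00]), 'force': array([ 0.53925962,  0.16618877, -0.16949735]), 'moment': array([-0.02551285, -0.0367802 ,  0.02681913]), 'grip_force': 0.0, 'grip_width': 0.09419446887403711} 0.0188
```

View pics/v1.png

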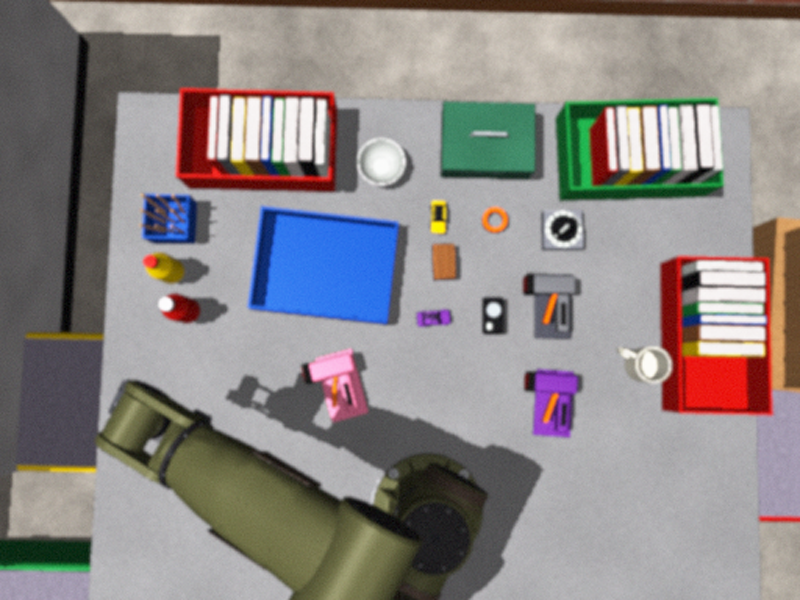

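View pics/v2.png

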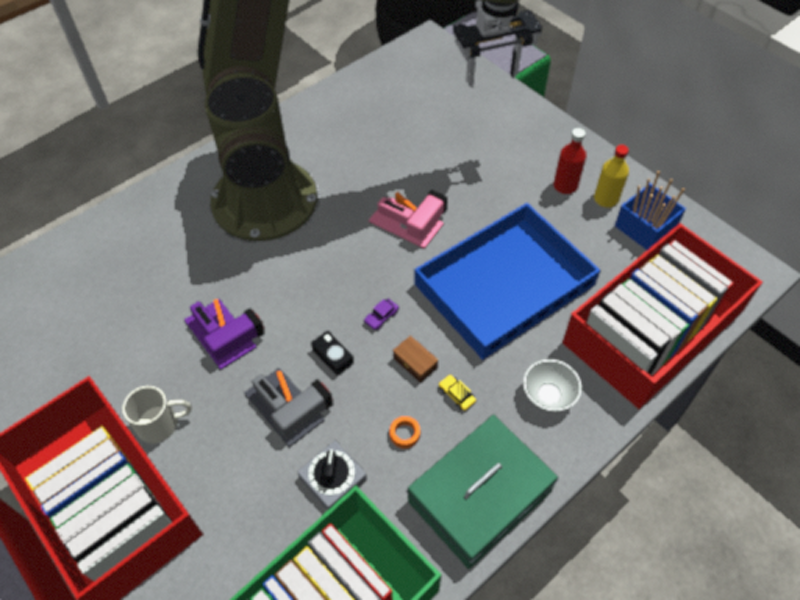

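The top view shows three of the goods: yellow car (438,216), brown chest (444,262) and black camera (494,314). There is no book or card game. It also shows the blue crate (325,265), till knob (563,230), real grey scanner (552,305), tape (495,219), and the pink and purple look-alikes.

```bash
cat >> h.py <<'E'
def blob(f,lo,hi,z,roi=None,minA=20,im=None):
    im=cv2.imread('pics/raw_'+f+'.png') if im is None else im
    m=cv2.inRange(cv2.cvtColor(im,cv2.COLOR_BGR2HSV),lo,hi)
    if roi:
        k=np.zeros_like(m);x0,y0,x1,y1=roi;k[y0:y1,x0:x1]=255;m&=k
    out=[]
    for c in cv2.findContours(m,cv2.RETR_EXTERNAL,cv2.CHAIN_APPROX_NONE)[0]:
        if cv2.contourArea(c)<minA: continue
        w=np.array([ray(f,u,v,z)[:2] for u,v in c[:,0]],np.float32)
        (cx,cy),(a,b),th=cv2.minAreaRect(w*1000)
        if a<b: th+=90; a,b=b,a
        out.append((round(cx),round(cy),round(a),round(b),round((th+90)%180-90,1)))
    return out
E
python3 - <<'E'
from h import *
s=512/800
R=lambda a,b,c,d:tuple(int(v*s) for v in(a,b,c,d))
print('car',blob('top0',(20,100,80),(35,255,255),.015,R(415,190,465,242)))
print('chest',blob('top0',(5,100,60),(18,255,255),.036,R(420,235,470,290)))
print('cam',blob('top0',(0,0,0),(180,255,75),.032,R(470,285,520,345)))
print('crate',blob('top0',(105,100,60),(125,255,255),.03,R(235,195,410,335)))
print('tape',blob('top0',(5,150,100),(18,255,255),.02,R(470,200,520,240)))
print('box',ray('top0',563*s,230*s,.032),'trig',blob('top0',(5,150,100),(18,255,255),.05,R(530,285,580,335)))
for n,u,v,z in[('knob',.0,0,0)]:pass
for a in [(257,208),(400,222),(389,324),(250,310)]: print(a,ray('top0',a[0]*s,a[1]*s,.056).round(3))
print('headcorners',[ray('top0',u*s,v*s,.06).round(3) for u,v in[(527,275),(578,276),(573,336),(537,336)]])
a=cv2.imread('pics/raw_top0.png');
c=lambda *r:a[r[1]:r[3],r[0]:r[2]]
x=cv2.resize(a[115:225,255:385],(780,660)[:2],interpolation=cv2.INTER_CUBIC)
cv2.imwrite('pics/v3.png',cv2.resize(x,(709,600)))
E
```

```text
car [(664, -11, 77, 36, 0.9)]
chest [(557, -26, 79, 50, 1.0)]
cam [(435, -141, 78, 50, 0.6)]
crate [(545, 248, 321, 239, 84.7)]
tape [(659, -143, 55, 54, 0.6)]
box [ 0.63518792 -0.29824288  0.032     ] trig [(454, -264, 71, 17, -18.2)]
(257, 208) [0.665 0.399 0.056]
(400, 222) [0.641 0.075 0.056]
(389, 324) [0.41  0.095 0.056]
(250, 310) [0.434 0.405 0.056]
headcorners [array([ 0.526, -0.211,  0.06 ]), array([ 0.526, -0.326,  0.06 ]), array([ 0.391, -0.314,  0.06 ]), array([ 0.39 , -0.234,  0.06 ])]
```

View pics/v3.png

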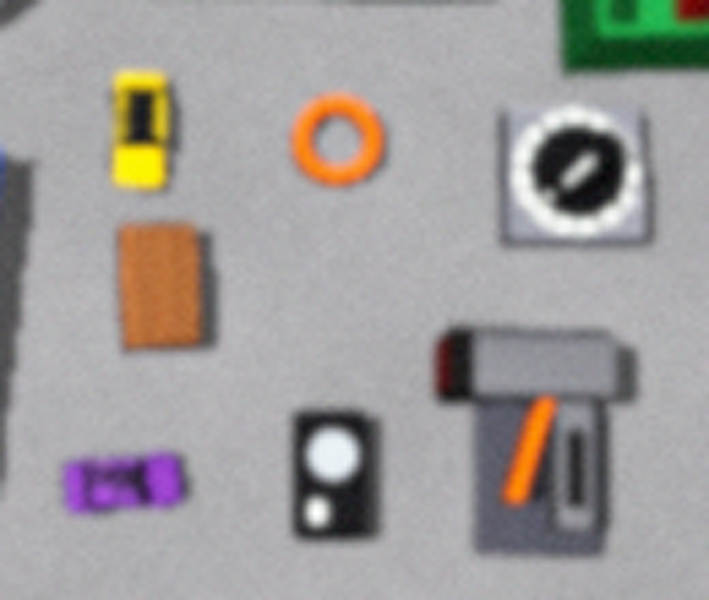

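Call:
{"method": "jog_arm", "body": {
  "motion": [
    [0,0,-0.03,0,0,-0.1347,1],
    [0,0,-0.03,0,0,-0.1347,1],
    [0,0,-0.03,0,0,-0.1347,1],
    [-0.026,-0.041,0,0,0,0,1],
    [-0.026,-0.041,0,0,0,0,1]
  ],
  "squeeze": 25
}}

```text
time_s: 0.6
ee_pos: [0.2682, 0.4231, 0.2955]
eef_rot: [3.141, 0.0, -3.139]
force: [1.3, 0.1, -0.5]
grip_width: 0.0938
grip_force: 0.0
```

Call:
{"method": "jog_arm", "body": {
  "motion": [
    [-0.026,-0.041,0,0,0,0,1],
    [-0.026,-0.041,0,0,0,0,1],
    [-0.026,-0.041,0,0,0,0,1],
    [-0.026,-0.041,0,0,0,0,1],
    [-0.026,-0.041,0,0,0,0,1]
  ]
}}

```text
time_s: 1.1
ee_pos: [0.3987, 0.217, 0.2954]
eef_rot: [-3.142, -0.0, -3.141]
force: [1.6, 0.2, 0.1]
grip_width: 0.094
grip_force: 0.0
```

Call:
{"method": "jog_arm", "body": {
  "motion": [
    [-0.026,-0.041,0,0,0,0,1],
    [-0.026,-0.041,0,0,0,0,1],
    [-0.026,-0.041,0,0,0,0,1],
    [-0.026,-0.041,0,0,0,0,1],
    [-0.026,-0.041,0,0,0,0,1]
  ]
}}

```text
time_s: 1.6
ee_pos: [0.5289, 0.0119, 0.2953]
eef_rot: [3.142, -0.0, -3.142]
force: [1.1, 0.1, -0.2]
grip_width: 0.094
grip_force: 0.0
```

Call:
{"method": "jog_arm", "body": {
  "motion": [
    [-0.026,-0.041,0,0,0,0,1],
    [0,0,0,0,0,0,1],
    [0,0,0,0,0,0,1]
  ]
}}

```text
time_s: 1.9
ee_pos: [0.5542, -0.0277, 0.2946]
eef_rot: [3.141, -0.002, 3.14]
force: [-0.7, 0.9, -0.4]
grip_width: 0.094
grip_force: 0.0
```

Run:
```python
from h import *
o=ctrl.get_obs();print(o['ee_pos'],o['eef_rot'],o['qpos'],o['force'])
b=snap('wrist','w0')
K,R,t=load('w0');print(K.round(1).tolist(),(-R.T@t).round(3),R.round(2).tolist())
cv2.imwrite('pics/v4.png',cv2.resize(b,(800,600),interpolation=cv2.INTER_CUBIC))
```

```text
[ 0.5542298  -0.02771335  0.29463101] [ 3.14128053e+00 -1.51797841e-03  3.14025840e+00] [-1.16031485e-01  2.61327438e-01  1.36512928e+00  1.36549011e-04
  1.51667966e+00 -1.68550081e+00] [-0.65795202  0.93003659 -0.39267987]
[[264.9, 0.0, 254.2], [0.0, 264.9, 192.7], [0.0, 0.0, 1.0]] [ 0.47  -0.026  0.476] [[-0.0, 1.0, -0.0], [0.96, 0.0, 0.29], [0.29, -0.0, -0.96]]
```

View pics/v4.png

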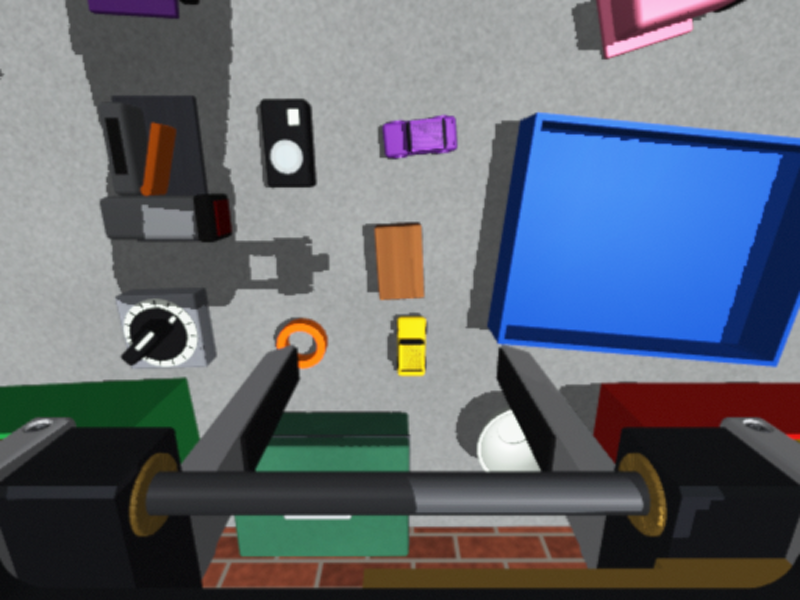

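The wrist view shows all the goods: chest (400,261), car (412,345), camera (287,143), knob (158,333) and grey scanner (155,150). I'll measure them from this view.

Run:
```python
from h import *
s=512/800
R=lambda a,b,c,d:tuple(int(v*s) for v in(a,b,c,d))
f='w0'
print('car',blob(f,(20,100,80),(35,255,255),.015,R(385,305,440,385)))
print('chest',blob(f,(5,100,40),(18,255,255),.036,R(360,215,435,310)))
print('cam',blob(f,(0,0,0),(180,255,60),.032,R(250,90,325,195)))
for a in [(541,115),(800,140),(775,363),(497,338)]: print('crate',ray(f,a[0]*s,a[1]*s,.056).round(3))
for n,u,v,z in[('knob tip',130,357,.076),('knob other',172,315,.076),('mark',172,321,.04),('dial c',161,333,.034),
 ('trig hinge',157,193,.056),('trig tip',160,124,.056)]:print(n,ray(f,u*s,v*s,z).round(4))
a=cv2.imread('pics/raw_w0.png')
cv2.imwrite('pics/v5.png',cv2.resize(a[50:245,60:160],(308,600),interpolation=cv2.INTER_CUBIC))
```

```text
car [(664, -10, 77, 34, 0.0)]
chest [(557, -25, 81, 50, 3.2)]
cam [(438, -137, 81, 50, 0.6)]
crate [0.414 0.108 0.056]
crate [0.436 0.355 0.056]
crate [0.667 0.392 0.056]
crate [0.638 0.082 0.056]
knob tip [ 0.6512 -0.3075  0.076 ]
knob other [ 0.6046 -0.2561  0.076 ]
mark [ 0.6238 -0.2779  0.04  ]
dial c [ 0.6404 -0.2962  0.034 ]
trig hinge [ 0.4849 -0.2625  0.056 ]
trig tip [ 0.4222 -0.2493  0.056 ]
```

View pics/v5.png

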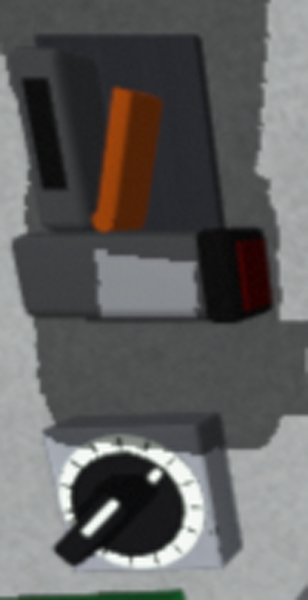

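Call:
{"method": "jog_arm", "body": {
  "motion": [
    [-0.003,0.003,0.045,0,0,0,1],
    [0,0,0.045,0,0,0,1],
    [0,0,0.045,0,0,0,1],
    [0,0,0.045,0,0,0,1],
    [0,0,0.04,0,0,0,1]
  ],
  "squeeze": 30
}}

```text
time_s: 2.45
ee_pos: [0.5564, -0.0226, 0.074]
eef_rot: [3.141, 0.0, -3.139]
force: [0.8, -0.6, 0.5]
grip_width: 0.0942
grip_force: 0.0
```

Call:
{"method": "jog_arm", "body": {
  "motion": [
    [0,0,0.025,0,0,0,1],
    [0,0,0.02,0,0,0,1],
    [0,0,0.02,0,0,0,1],
    [0,0,0,0,0,0,1],
    [0,0,0,0,0,0,-1]
  ]
}}

```text
time_s: 2.95
ee_pos: [0.5573, -0.0232, 0.0113]
eef_rot: [-3.142, 0.0, -3.14]
force: [0.3, 0.8, -0.3]
grip_width: 0.0893
grip_force: 0.0
```

Call:
{"method": "jog_arm", "body": {
  "motion": [
    [0,0,0,0,0,0,-1],
    [0,0,0,0,0,0,-1],
    [0,0,0,0,0,0,-1],
    [0,0,0,0,0,0,-1],
    [0,0,0,0,0,0,-1]
  ]
}}

```text
time_s: 3.45
ee_pos: [0.5573, -0.0242, 0.0107]
eef_rot: [-3.141, 0.0, -3.141]
force: [-0.2, 0.5, 3.6]
grip_width: 0.0502
grip_force: 29.7
```

Call:
{"method": "jog_arm", "body": {
  "motion": [
    [0,0,-0.03,0,0,0,-1],
    [0,0,-0.04,0,0,0,-1],
    [0,0,-0.04,0,0,0,-1],
    [0,0,-0.03,0,0,0,-1],
    [0.005,0.04,0,0,0,0,-1]
  ]
}}

```text
time_s: 3.95
ee_pos: [0.5543, 0.0135, 0.1547]
eef_rot: [-3.141, 0.007, 3.138]
force: [0.8, 1.3, -1.9]
grip_width: 0.0501
grip_force: 29.7
```

Call:
{"method": "jog_arm", "body": {
  "motion": [
    [0.004,0.045,0,0,0,0,-1],
    [0,0.045,0,0,0,0,-1],
    [0,0.045,0,0,0,0,-1],
    [0,0.045,0,0,0,0,-1],
    [0,0.045,0,0,0,0,-1]
  ]
}}

```text
time_s: 4.45
ee_pos: [0.5477, 0.2426, 0.1503]
eef_rot: [-3.141, -0.0, -3.141]
force: [1.0, -1.2, -1.4]
grip_width: 0.0499
grip_force: 29.7
```

Call:
{"method": "jog_arm", "body": {
  "motion": [
    [0,0.045,0,0,0,0,-1],
    [0,0.042,0,0,0,0,-1],
    [0,0,0,0,0,0,-1],
    [0,0,0,0,0,0,-1]
  ]
}}

```text
time_s: 4.85
ee_pos: [0.5477, 0.3282, 0.1498]
eef_rot: [-3.141, -0.001, -3.14]
force: [-1.4, 0.5, -1.9]
grip_width: 0.0503
grip_force: 29.7
```

Call:
{"method": "jog_arm", "body": {
  "motion": [
    [0,0,0.04,0,0,0,-1],
    [0,0,0.04,0,0,0,-1],
    [0,0,0.03,0,0,0,-1],
    [0,0,0.015,0,0,0,-1],
    [0,0,0.005,0,0,0,-1]
  ]
}}

```text
time_s: 5.35
ee_pos: [0.548, 0.3267, 0.0194]
eef_rot: [-3.141, -0.002, 3.141]
force: [0.0, 0.4, -1.4]
grip_width: 0.0498
grip_force: 29.7
```

Call:
{"method": "jog_arm", "body": {
  "motion": [
    [0,0,0,0,0,0,-1],
    [0,0,0,0,0,0,0.5],
    [0,0,0,0,0,0,0.5],
    [0,0,0,0,0,0,0.5],
    [0,0,0,0,0,0,0.5]
  ]
}}

```text
time_s: 5.85
ee_pos: [0.5484, 0.328, 0.0211]
eef_rot: [3.141, 0.001, -3.141]
force: [-0.4, 0.2, -0.5]
grip_width: 0.0703
grip_force: 0.0
```

Call:
{"method": "jog_arm", "body": {
  "motion": [
    [0,0,-0.03,0,0,0,0.5],
    [0,0,-0.04,0,0,0,0.5],
    [0,0,-0.04,0,0,0,1],
    [0,0,-0.04,0,0,0,1],
    [0,-0.04,-0.02,0,0,0,1]
  ]
}}

```text
time_s: 6.35
ee_pos: [0.5484, 0.2905, 0.1943]
eef_rot: [3.139, 0.004, -3.138]
force: [1.6, -0.2, 0.2]
grip_width: 0.0911
grip_force: 0.0
```

Call:
{"method": "jog_arm", "body": {
  "motion": [
    [-0.02,-0.045,0,0,0,0,1],
    [-0.02,-0.045,0,0,0,0,1],
    [-0.02,-0.045,0,0,0,0,1],
    [-0.02,-0.045,0,0,0,0,1],
    [-0.015,-0.045,0,0,0,0,1]
  ]
}}

```text
time_s: 6.85
ee_pos: [0.6439, 0.0609, 0.1908]
eef_rot: [-3.142, 0.001, -3.141]
force: [0.9, 0.8, -0.2]
grip_width: 0.0938
grip_force: 0.0
```

Call:
{"method": "jog_arm", "body": {
  "motion": [
    [-0.01,-0.045,0,0,0,0,1],
    [-0.01,-0.03,0,0,0,0,1],
    [0,0,0,0,0,0,1],
    [0,0,0,0,0,0,1]
  ]
}}

```text
time_s: 7.25
ee_pos: [0.6632, -0.0123, 0.1904]
eef_rot: [3.141, -0.0, 3.141]
force: [0.5, -0.3, 1.1]
grip_width: 0.094
grip_force: 0.0
```

Run:
```python
from h import *
s=512/800
print(ctrl.get_obs()['ee_pos'])
f='w1';b=snap('wrist',f)
print('car',blob(f,(20,100,80),(35,255,255),.015))
print('chest',blob(f,(5,100,40),(18,255,255),.042))
print('cam',blob(f,(0,0,0),(180,255,60),.032))
cv2.imwrite('pics/v6.png',cv2.resize(b,(640,480),interpolation=cv2.INTER_CUBIC))
```

```text
[ 0.6631895  -0.0123353   0.19038261]
car [(903, -287, 73, 9, -15.6), (900, 259, 96, 18, 13.0), (664, -11, 77, 34, 0.8)]
chest [(964, 53, 103, 4, -89.9), (977, -56, 108, 30, -89.9), (977, -163, 107, 30, -89.9), (964, 147, 74, 8, -89.9), (938, 162, 39, 20, 23.1), (938, 101, 102, 30, -89.9), (939, 17, 61, 30, -89.9), (912, 128, 67, 8, -89.9), (912, 45, 87, 8, -89.9), (655, -132, 58, 55, -90.0), (473, -269, 37, 20, -90.0)]
cam [(805, 329, 23, 5, 70.8), (805, -351, 23, 5, -74.9), (787, 346, 68, 22, 58.3), (767, -196, 101, 38, -89.9), (872, -9, 872, 297, -89.9), (725, -358, 44, 13, -26.4), (714, -314, 43, 10, -64.4), (652, -11, 26, 4, -89.9), (641, -308, 77, 63, 86.4), (638, -244, 91, 29, -4.7), (555, 287, 76, 19, 15.7), (474, -135, 53, 27, -90.0), (501, -255, 109, 81, -90.0)]
```

View pics/v6.png

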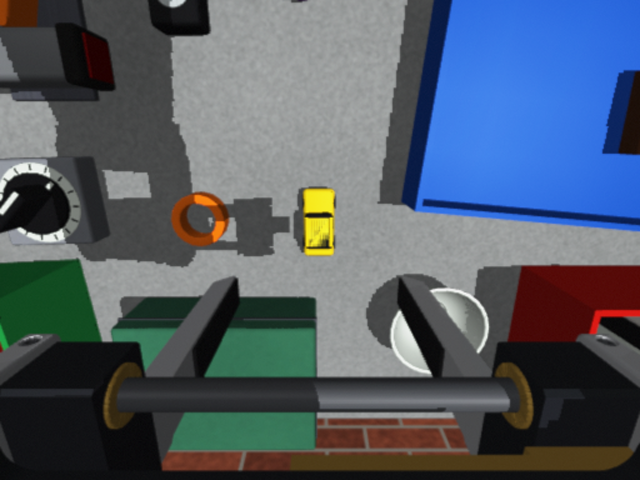

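The chest is in the crate (right edge of view), and the car is still at (318,222) in this view, so it has not moved. I'll descend on it.

Call:
{"method": "jog_arm", "body": {
  "motion": [
    [-0.001,0.001,0.045,0,0,0,1],
    [0,0,0.045,0,0,0,1],
    [0,0,0.045,0,0,0,1],
    [0,0,0.03,0,0,0,1],
    [0,0,0.015,0,0,0,1]
  ]
}}

```text
time_s: 7.8
ee_pos: [0.6628, -0.0095, 0.0077]
eef_rot: [3.141, -0.004, -3.14]
force: [0.3, 0.4, -0.3]
grip_width: 0.094
grip_force: 0.0
```

Call:
{"method": "jog_arm", "body": {
  "motion": [
    [0,0,0.005,0,0,0,1],
    [0,0,0,0,0,0,1],
    [0,0,0,0,0,0,-1],
    [0,0,0,0,0,0,-1],
    [0,0,0,0,0,0,-1]
  ]
}}

```text
time_s: 8.3
ee_pos: [0.6647, -0.0112, 0.0066]
eef_rot: [-3.141, 0.002, -3.141]
force: [-0.6, -0.3, -0.0]
grip_width: 0.0734
grip_force: 0.0
```

Call:
{"method": "jog_arm", "body": {
  "motion": [
    [0,0,0,0,0,0,-1],
    [0,0,0,0,0,0,-1],
    [0,0,0,0,0,0,-1],
    [0,0,0,0,0,0,-1]
  ]
}}

```text
time_s: 8.7
ee_pos: [0.6643, -0.0111, 0.0054]
eef_rot: [3.142, -0.0, -3.141]
force: [0.6, -0.5, -0.7]
grip_width: 0.0415
grip_force: 0.0
```

Call:
{"method": "jog_arm", "body": {
  "motion": [
    [0,0,-0.03,0,0,0,-1],
    [0,0,-0.04,0,0,0,-1],
    [0,0,-0.04,0,0,0,-1],
    [0,0,-0.04,0,0,0,-1],
    [0,0,0,0,0,0,-1]
  ]
}}

```text
time_s: 9.2
ee_pos: [0.6663, -0.0113, 0.1618]
eef_rot: [-3.141, 0.009, -3.141]
force: [-0.2, 0.3, -1.2]
grip_width: 0.0355
grip_force: 30.0
```

Call:
{"method": "jog_arm", "body": {
  "motion": [
    [0.021,0.0425,0,0,0,0,-1],
    [0.021,0.0425,0,0,0,0,-1],
    [0.021,0.0425,0,0,0,0,-1],
    [0.021,0.0425,0,0,0,0,-1],
    [0.021,0.0425,0,0,0,0,-1]
  ]
}}

```text
time_s: 9.7
ee_pos: [0.5578, 0.2028, 0.1545]
eef_rot: [-3.141, -0.001, -3.141]
force: [-0.1, 0.4, -0.7]
grip_width: 0.0357
grip_force: 30.0
```

Call:
{"method": "jog_arm", "body": {
  "motion": [
    [0.021,0.0425,0,0,0,0,-1],
    [0,0,0,0,0,0,-1],
    [0,0,0.04,0,0,0,-1],
    [0,0,0.04,0,0,0,-1],
    [0,0,0.03,0,0,0,-1]
  ]
}}

```text
time_s: 10.2
ee_pos: [0.5373, 0.243, 0.0424]
eef_rot: [-3.141, -0.002, -3.141]
force: [-0.4, -0.3, -1.9]
grip_width: 0.0355
grip_force: 30.0
```

Call:
{"method": "jog_arm", "body": {
  "motion": [
    [0,0,0.015,0,0,0,-1],
    [0,0,0.007,0,0,0,-1],
    [0,0,0,0,0,0,-1]
  ]
}}

```text
time_s: 10.5
ee_pos: [0.5389, 0.2434, 0.0242]
eef_rot: [-3.142, 0.001, 3.141]
force: [0.7, -1.0, -0.1]
grip_width: 0.0354
grip_force: 30.0
```

Call:
{"method": "jog_arm", "body": {
  "motion": [
    [0,0,0.005,0,0,0,-1],
    [0,0,0,0,0,0,0.5],
    [0,0,0,0,0,0,0.5],
    [0,0,0,0,0,0,0.5],
    [0,0,0,0,0,0,0.5]
  ]
}}

```text
time_s: 11.0
ee_pos: [0.5382, 0.2438, 0.0184]
eef_rot: [3.142, -0.0, -3.141]
force: [0.2, -1.1, -0.2]
grip_width: 0.0643
grip_force: 0.0
```

Call:
{"method": "jog_arm", "body": {
  "motion": [
    [0,0,0,0,0,0,0.5],
    [0,0,-0.04,0,0,0,0.5],
    [0,0,-0.045,0,0,0,0.5],
    [0,0,-0.045,0,0,0,1],
    [0,0,-0.045,0,0,0,1]
  ]
}}

```text
time_s: 11.5
ee_pos: [0.5379, 0.2438, 0.1953]
eef_rot: [3.142, -0.0, -3.141]
force: [0.3, -0.0, -1.1]
grip_width: 0.083
grip_force: 0.0
```

Call:
{"method": "jog_arm", "body": {
  "motion": [
    [0.0126,-0.0475,0,0,0,0,1],
    [0.0126,-0.0475,0,0,0,0,1],
    [0.0126,-0.0475,0,0,0,0,1],
    [0.0126,-0.0475,0,0,0,0,1],
    [0.0126,-0.0475,0,0,0,0,1]
  ]
}}

```text
time_s: 12.0
ee_pos: [0.4744, 0.0048, 0.1936]
eef_rot: [-3.142, 0.0, -3.141]
force: [1.1, -0.7, -0.4]
grip_width: 0.0938
grip_force: 0.0
```

Call:
{"method": "jog_arm", "body": {
  "motion": [
    [0.0126,-0.0475,0,0,0,0,1],
    [0.0126,-0.0475,0,0,0,0,1],
    [0.0126,-0.0475,0,0,0,0,1],
    [0,0,0,0,0,0,1],
    [0,0,0,0,0,0,1]
  ]
}}

```text
time_s: 12.5
ee_pos: [0.4373, -0.1368, 0.1935]
eef_rot: [3.141, 0.0, 3.14]
force: [-0.2, 0.5, -0.6]
grip_width: 0.094
grip_force: 0.0
```

Run:
```python
from h import *
print(ctrl.get_obs()['ee_pos'])
f='w2';b=snap('wrist',f)
cv2.imwrite('pics/v7.png',cv2.resize(b,(640,480),interpolation=cv2.INTER_CUBIC))
```

```text
[ 0.43728689 -0.13680867  0.19347561]
```

View pics/v7.png

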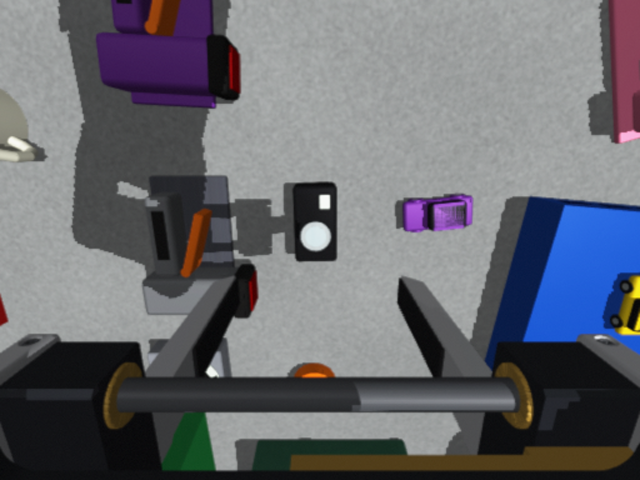

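Run:
```python
from h import *
s=.8
print(blob('w2',(0,0,0),(180,255,45),.032,tuple(int(v*s) for v in(283,172,348,270))))
for p in[(294,184),(334,183),(337,258),(297,262)]:print(ray('w2',p[0]*s,p[1]*s,.032).round(3))
print('plate',ray('w2',232*s,200*s,.008).round(3),'head',ray('w2',258*s,290*s,.04).round(3))
```

```text
[(436, -139, 84, 44, 0.9)]
[ 0.395 -0.16   0.032]
[ 0.394 -0.119  0.032]
[ 0.476 -0.115  0.032]
[ 0.48  -0.158  0.032]
plate [ 0.416 -0.231  0.008] head [ 0.51  -0.202  0.04 ]
```

Call:
{"method": "jog_arm", "body": {
  "motion": [
    [0.001,-0.001,0.045,0,0,0,0.6],
    [0,0,0.045,0,0,0,0.6],
    [0,0,0.045,0,0,0,0.6],
    [0,0,0.03,0,0,0,0.6],
    [0,0,0.015,0,0,0,0.6]
  ]
}}

```text
time_s: 13.05
ee_pos: [0.4357, -0.1351, 0.0108]
eef_rot: [3.14, -0.003, -3.139]
force: [-0.5, -0.3, 0.7]
grip_width: 0.0749
grip_force: 0.0
```

Call:
{"method": "jog_arm", "body": {
  "motion": [
    [0,0,0.006,0,0,0,0.6],
    [0,0,0,0,0,0,0.6],
    [0,0,0,0,0,0,-1],
    [0,0,0,0,0,0,-1],
    [0,0,0,0,0,0,-1]
  ]
}}

```text
time_s: 13.55
ee_pos: [0.4369, -0.1372, 0.0082]
eef_rot: [-3.141, 0.001, -3.141]
force: [-0.2, 0.1, -0.2]
grip_width: 0.0548
grip_force: 0.0
```

Call:
{"method": "jog_arm", "body": {
  "motion": [
    [0,0,0,0,0,0,-1],
    [0,0,0,0,0,0,-1],
    [0,0,0,0,0,0,-1],
    [0,0,0,0,0,0,-1],
    [0,0,0,0,0,0,-1]
  ]
}}

```text
time_s: 14.05
ee_pos: [0.4368, -0.1373, 0.0079]
eef_rot: [-3.141, 0.001, -3.141]
force: [-1.9, 0.4, 7.3]
grip_width: 0.0457
grip_force: 30.0
```

Call:
{"method": "jog_arm", "body": {
  "motion": [
    [0,0,-0.03,0,0,0,-1],
    [0,0,-0.04,0,0,0,-1],
    [0,0,-0.04,0,0,0,-1],
    [0,0,-0.04,0,0,0,-1],
    [0,0,0,0,0,0,-1]
  ]
}}

```text
time_s: 14.55
ee_pos: [0.4383, -0.1379, 0.1621]
eef_rot: [-3.139, 0.007, -3.141]
force: [0.9, 0.2, -1.4]
grip_width: 0.0459
grip_force: 30.0
```

Call:
{"method": "jog_arm", "body": {
  "motion": [
    [-0.0134,0.0423,0,0,0,0,-1],
    [-0.0134,0.0423,0,0,0,0,-1],
    [-0.0134,0.0423,0,0,0,0,-1],
    [-0.0134,0.0423,0,0,0,0,-1],
    [-0.0134,0.0423,0,0,0,0,-1]
  ]
}}

```text
time_s: 15.05
ee_pos: [0.5032, 0.0761, 0.1563]
eef_rot: [-3.141, -0.001, -3.141]
force: [1.2, -1.1, -0.6]
grip_width: 0.0456
grip_force: 30.0
```

Call:
{"method": "jog_arm", "body": {
  "motion": [
    [-0.0134,0.0423,0,0,0,0,-1],
    [-0.0134,0.0423,0,0,0,0,-1],
    [0,0,0,0,0,0,-1],
    [0,0,0.04,0,0,0,-1],
    [0,0,0.04,0,0,0,-1]
  ]
}}

```text
time_s: 15.55
ee_pos: [0.53, 0.1588, 0.0759]
eef_rot: [3.142, 0.001, -3.141]
force: [0.1, 0.1, -2.4]
grip_width: 0.0458
grip_force: 30.0
```

Call:
{"method": "jog_arm", "body": {
  "motion": [
    [0,0,0.035,0,0,0,-1],
    [0,0,0.018,0,0,0,-1],
    [0,0,0.003,0,0,0,-1],
    [0,0,0,0,0,0,-1]
  ]
}}

```text
time_s: 15.95
ee_pos: [0.5299, 0.1585, 0.0211]
eef_rot: [-3.141, -0.001, 3.142]
force: [-0.6, -0.4, -0.3]
grip_width: 0.046
grip_force: 30.0
```

Call:
{"method": "jog_arm", "body": {
  "motion": [
    [0,0,0,0,0,0,0.5],
    [0,0,0,0,0,0,0.5],
    [0,0,0,0,0,0,0.5],
    [0,0,0,0,0,0,0.5],
    [0,0,-0.035,0,0,0,0.5]
  ]
}}

```text
time_s: 16.45
ee_pos: [0.5281, 0.1584, 0.0536]
eef_rot: [-3.14, -0.006, -3.141]
force: [0.6, -0.3, 0.4]
grip_width: 0.0705
grip_force: 0.0
```

Call:
{"method": "jog_arm", "body": {
  "motion": [
    [0,0,-0.045,0,0,0,0.5],
    [0,0,-0.045,0,0,0,1],
    [0,0,-0.045,0,0,0,1],
    [0,0,-0.03,0,0,0,1],
    [-0.0107,-0.0455,0,0,0,0,1]
  ]
}}

```text
time_s: 16.95
ee_pos: [0.5418, 0.1164, 0.2265]
eef_rot: [3.14, 0.008, -3.136]
force: [0.5, -0.4, -0.9]
grip_width: 0.0935
grip_force: 0.0
```

Call:
{"method": "jog_arm", "body": {
  "motion": [
    [-0.0107,-0.0455,0,0,0,0,1],
    [-0.0107,-0.0455,0,0,0,0,1],
    [-0.0107,-0.0455,0,0,0,0,1],
    [-0.0107,-0.0455,0,0,0,0,1],
    [-0.0107,-0.0455,0,0,0,0,1]
  ]
}}

```text
time_s: 17.45
ee_pos: [0.5946, -0.116, 0.2218]
eef_rot: [-3.141, 0.001, -3.141]
force: [-0.4, 0.2, 0.8]
grip_width: 0.0937
grip_force: 0.0
```

Call:
{"method": "jog_arm", "body": {
  "motion": [
    [-0.0107,-0.0455,0,0,0,0,1],
    [-0.0107,-0.0455,0,0,0,0,1],
    [-0.0107,-0.0455,0,0,0,0,1],
    [-0.0107,-0.0455,0,0,0,0,1],
    [0,0,0,0,0,0,1]
  ]
}}

```text
time_s: 17.95
ee_pos: [0.6367, -0.3011, 0.2197]
eef_rot: [3.141, -0.002, 3.137]
force: [0.3, -0.7, -0.8]
grip_width: 0.0939
grip_force: 0.0
```

Run:
```python
from h import *
o=ctrl.get_obs();print(o['ee_pos'],o['eef_rot'],o['qpos'][5])
f='w3';b=snap('wrist',f)
t=snap('top','top1')
g=np.zeros((500,800,3),np.uint8)
g[:480,:520]=cv2.resize(b[90:270,140:335],(520,480),interpolation=cv2.INTER_CUBIC)
g[:250,530:800]=cv2.resize(t[110:235,140:275],(270,250),interpolation=cv2.INTER_CUBIC)
cv2.imwrite('pics/v8.png',g)
```

```text
[ 0.63670127 -0.30106801  0.21968632] [ 3.14146887e+00 -1.63663906e-03  3.13727838e+00] -2.0598785085459506
```

View pics/v8.png

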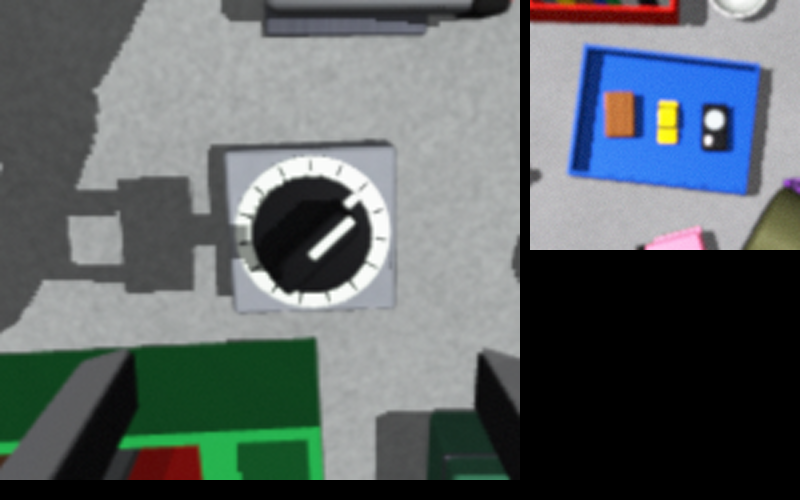

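Run:
```python
from h import *
P=lambda u,v,z:ray('w3',140+u/2.667,90+v/2.667,z)[:2]
bx=np.array([P(*c,.032) for c in[(225,152),(393,145),(397,307),(235,312)]]);c=bx.mean(0);print('box',bx.round(3).tolist(),c.round(4))
print('dial',P(312,229,.034).round(4))
m=P(355,197,.04);print('mark',m.round(4),'r',np.linalg.norm(m-c).round(4),'ang',np.degrees(np.arctan2(*(m-c)[::-1])).round(1))
a,b=P(312,257,.076),P(352,220,.076);print('line',a.round(4),b.round(4),np.degrees(np.arctan2(*(b-a)[::-1])).round(1))
bw=cv2.cvtColor(cv2.imread('pics/raw_w3.png'),cv2.COLOR_BGR2GRAY)
```

```text
box [[0.597, -0.339], [0.594, -0.252], [0.682, -0.247], [0.685, -0.337]] [ 0.6396 -0.2938]
dial [ 0.6377 -0.2941]
mark [ 0.6194 -0.272 ] r 0.0298 ang 132.8
line [ 0.6416 -0.2945] [ 0.6236 -0.2758] 133.7
```

```bash
python3 - <<'E'
from h import *
from scipy.optimize import least_squares
P=lambda u,v,z:ray('w3',140+u/2.667,90+v/2.667,z)
print('base',P(316,340,0).round(3)); 
for z in(.06,.08,.1,.12):print(z,P(322,430,z).round(3))
s=.64
def tri(obs):
    r=least_squares(lambda p:np.concatenate([proj(f,p)-np.array(q) for f,q in obs]),[.7,-.3,.1]);return r.x.round(3),r.cost
print('rim',tri([('top0',(562*s,197*s)),('scene0',(355*s,490*s))]))
print('book',tri([('top0',(611*s,183*s)),('scene0',(328*s,540*s))]))
E
cd pics; python3 -c "
import cv2,numpy as np
a=cv2.imread('raw_scene0.png')[290:384,140:310];b=cv2.imread('raw_top0.png')[55:135,340:475]
g=np.zeros((560,680,3),np.uint8);g[:310]=0
g[:310,:560]=cv2.resize(a,(560,310));g[312:312+240,:405]=cv2.resize(b,(405,240));cv2.imwrite('v9.png',g)"
```

```text
base [ 0.715 -0.291  0.   ]
0.06 [ 0.743 -0.289  0.06 ]
0.08 [ 0.732 -0.289  0.08 ]
0.1 [ 0.72 -0.29  0.1 ]
0.12 [ 0.709 -0.29   0.12 ]
rim (array([ 0.703, -0.291,  0.062]), np.float64(0.4522917797393656))
book (array([ 0.741, -0.387,  0.08 ]), np.float64(7.032605339429154))
```

View pics/v9.png

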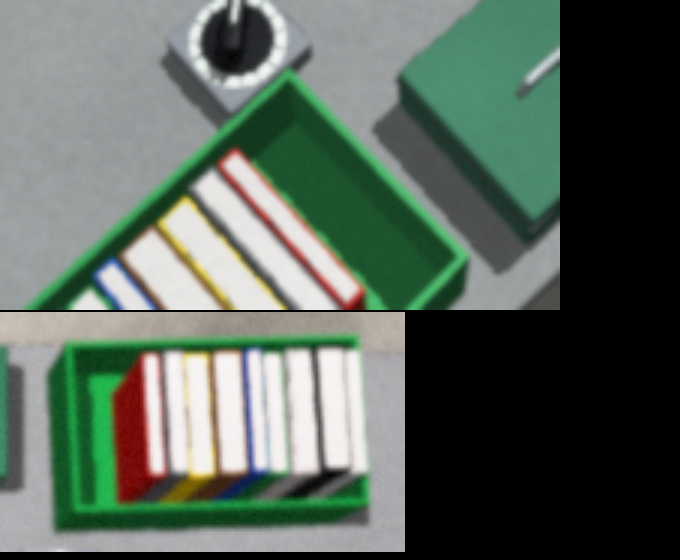

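Run:
```python
from h import *
from scipy.optimize import least_squares
def tri(obs):
    r=least_squares(lambda p:np.concatenate([proj(f,p)-np.array(q) for f,q in obs]),[.7,-.3,.1]);return r.x.round(3),r.cost.round(2)
print('book',tri([('top0',(390.3,108.3)),('scene0',(211.3,335.5))]))
print('rim',tri([('top0',(364,122)),('scene0',(228,312))]))
```

```text
book (array([ 0.747, -0.373,  0.148]), np.float64(0.01))
rim (array([ 0.712, -0.295,  0.098]), np.float64(0.07))
```

Call:
{"method": "jog_arm", "body": {
  "motion": [
    [-0.001,0.007,0,0,0,0,0.2],
    [0,0,0,0,0,0.136,0.2],
    [0,0,0,0,0,0.136,0.2],
    [0,0,0,0,0,0.136,0.2],
    [0,0,0,0,0,0.136,0.2]
  ]
}}

```text
time_s: 18.55
ee_pos: [0.6387, -0.2868, 0.2224]
eef_rot: [3.141, 0.001, 2.594]
force: [-0.2, -0.5, -0.4]
grip_width: 0.0582
grip_force: 0.0
```

Call:
{"method": "jog_arm", "body": {
  "motion": [
    [0,0,0,0,0,0.136,0.2],
    [0,0,0,0,0,0.135,0.2],
    [0,0,0.04,0,0,0,0.2],
    [0,0,0.04,0,0,0,0.2],
    [0,0,0,0,0,0,0.2]
  ]
}}

```text
time_s: 19.05
ee_pos: [0.6366, -0.2861, 0.1365]
eef_rot: [-3.139, -0.008, 2.329]
force: [-1.3, 0.1, -0.9]
grip_width: 0.0566
grip_force: 0.0
```

Run:
```python
from h import *
o=ctrl.get_obs();print(o['ee_pos'],np.degrees(o['eef_rot']))
f='w4';b=snap('wrist',f)
cv2.imwrite('pics/v10.png',cv2.resize(b,(640,480),interpolation=cv2.INTER_CUBIC))
for p in[(.638,-.294,.076),(.6216,-.2766,.076)]:print(proj(f,p)*1.25)
```

```text
[ 0.63662564 -0.28606467  0.13650969] [-179.84762863   -0.4575921   133.42968079]
[311.69539408 260.76660012]
[311.59956676 231.41791787]
```

View pics/v10.png

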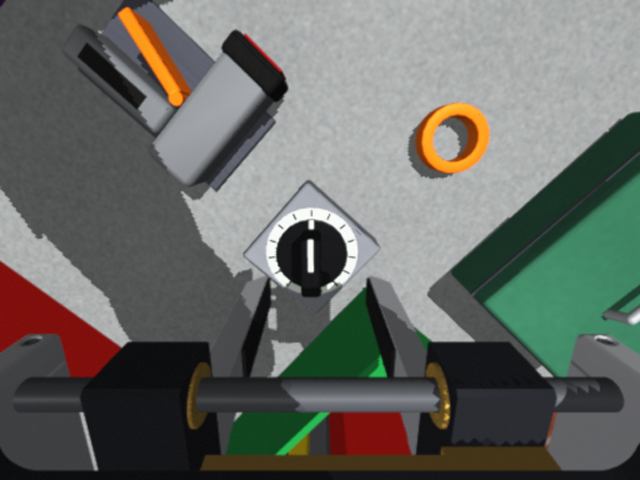

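Call:
{"method": "jog_arm", "body": {
  "motion": [
    [-0.007,-0.0045,0.03,0,0,0,0.2],
    [0,0,0.03,0,0,0,0.2],
    [0,0,0.02,0,0,0,0.2],
    [0,0,0.01,0,0,0,0.2],
    [0,0,0,0,0,0,0.2]
  ]
}}

```text
time_s: 19.6
ee_pos: [0.6404, -0.2968, 0.0526]
eef_rot: [3.141, 0.001, 2.328]
force: [0.0, -0.6, 0.7]
grip_width: 0.056
grip_force: 0.0
```

Call:
{"method": "jog_arm", "body": {
  "motion": [
    [0,0,0,0,0,0,-1],
    [0,0,0,0,0,0,-1],
    [0,0,0,0,0,0,-1],
    [0,0,0,0,0,0,-1],
    [0,0,0,0,0,0,-1]
  ]
}}

```text
time_s: 20.1
ee_pos: [0.6399, -0.2973, 0.0518]
eef_rot: [3.141, 0.0, 2.327]
force: [0.3, 0.7, 0.4]
grip_width: 0.0197
grip_force: 0.0
```

Call:
{"method": "jog_arm", "body": {
  "motion": [
    [0,0,0,0,0,0,-1],
    [0,0,0,0,0,0,-1]
  ]
}}

```text
time_s: 20.3
ee_pos: [0.6394, -0.2977, 0.0517]
eef_rot: [-3.141, -0.0, 2.327]
force: [-4.3, -2.1, 3.7]
grip_width: 0.0159
grip_force: 30.0
```

Call:
{"method": "jog_arm", "body": {
  "motion": [
    [0,0,0,0,0,0,-0.4],
    [0,0,0,0,0,0,-0.4],
    [0.0035,0,0.004,0,0,0,-0.4],
    [0,0,0,0,0,0,-0.4],
    [0,0,0,0,0,0,-1]
  ]
}}

```text
time_s: 20.8
ee_pos: [0.6374, -0.2944, 0.0472]
eef_rot: [-3.142, -0.0, 2.327]
force: [-0.1, -0.4, 0.6]
grip_width: 0.0232
grip_force: 0.0
```

Call:
{"method": "jog_arm", "body": {
  "motion": [
    [0,0,0,0,0,0,-1],
    [0,0,0,0,0,0,-1],
    [0,0,0,0,0,0,-1],
    [0,0,0,0,0,0,-1]
  ]
}}

```text
time_s: 21.2
ee_pos: [0.6369, -0.2951, 0.0475]
eef_rot: [-3.141, -0.001, 2.327]
force: [-5.2, -1.8, 1.2]
grip_width: 0.016
grip_force: 30.0
```

Call:
{"method": "jog_arm", "body": {
  "motion": [
    [0,0,0,0,0,0.131,-1],
    [0,0,0,0,0,0.131,-1],
    [0,0,0,0,0,0.131,-1],
    [0,0,0,0,0,0.131,-1],
    [0,0,0,0,0,0,-1]
  ]
}}

```text
time_s: 21.7
ee_pos: [0.6385, -0.2942, 0.0475]
eef_rot: [3.139, 0.001, 1.799]
force: [7.1, 1.3, -3.1]
grip_width: 0.0159
grip_force: 30.0
```

Call:
{"method": "jog_arm", "body": {
  "motion": [
    [0,0,0,0,0,0.131,-1],
    [0,0,0,0,0,0.131,-1],
    [0,0,0,0,0,0.131,-1],
    [0,0,0,0,0,0.131,-1],
    [0,0,0,0,0,0,-1]
  ]
}}

```text
time_s: 22.2
ee_pos: [0.6403, -0.2943, 0.0476]
eef_rot: [3.134, -0.001, 1.275]
force: [21.8, -1.7, -11.3]
grip_width: 0.0159
grip_force: 30.0
```

Call:
{"method": "jog_arm", "body": {
  "motion": [
    [0.001,0.003,0,0,0,0,-1],
    [0,0,0,0,0,0,-1]
  ]
}}

```text
time_s: 22.4
ee_pos: [0.6406, -0.2943, 0.0475]
eef_rot: [-3.141, -0.0, 1.279]
force: [-2.7, 2.8, 2.2]
grip_width: 0.0158
grip_force: 30.0
```

Call:
{"method": "jog_arm", "body": {
  "motion": [
    [0,0,0,0,0,0.131,-1],
    [0,0,0,0,0,0.131,-1],
    [0,0,0,0,0,0.131,-1],
    [0,0,0,0,0,0.131,-1],
    [0,0,0,0,0,0,-1]
  ]
}}

```text
time_s: 22.9
ee_pos: [0.6421, -0.2953, 0.0476]
eef_rot: [3.137, -0.002, 0.75]
force: [13.1, -5.1, -8.2]
grip_width: 0.0161
grip_force: 30.0
```

Call:
{"method": "jog_arm", "body": {
  "motion": [
    [0.001,0.002,0,0,0,0,-1],
    [0,0,0,0,0,0.131,-1],
    [0,0,0,0,0,0.131,-1],
    [0,0,0,0,0,0.131,-1],
    [0,0,0,0,0,0.13,-1]
  ]
}}

```text
time_s: 23.4
ee_pos: [0.6432, -0.297, 0.0476]
eef_rot: [3.138, -0.001, 0.226]
force: [6.0, -11.7, -5.5]
grip_width: 0.0162
grip_force: 30.0
```

Call:
{"method": "jog_arm", "body": {
  "motion": [
    [0,0,0,0,0,0,-1],
    [0,0,0,0,0,0,-1]
  ]
}}

```text
time_s: 23.6
ee_pos: [0.6432, -0.297, 0.0476]
eef_rot: [3.138, -0.001, 0.231]
force: [5.3, -9.9, -4.2]
grip_width: 0.0157
grip_force: 30.0
```

Call:
{"method": "jog_arm", "body": {
  "motion": [
    [0,0,0,0,0,0,0],
    [0,0,0,0,0,0,0],
    [0,0,0,0,0,0,0],
    [0,0,0,0,0,0,0],
    [0,0,-0.03,0,0,0,0]
  ]
}}

```text
time_s: 24.1
ee_pos: [0.6409, -0.2943, 0.0735]
eef_rot: [-3.137, 0.006, 0.232]
force: [-0.3, -0.6, -0.4]
grip_width: 0.0468
grip_force: 0.0
```

Call:
{"method": "jog_arm", "body": {
  "motion": [
    [0,0,-0.04,0,0,0,0],
    [0,0,-0.04,0,0,0,0],
    [0,0,-0.04,0,0,0,0],
    [0,0,-0.03,0,0,0,0],
    [0,0,0,0,0,0,0]
  ]
}}

```text
time_s: 24.6
ee_pos: [0.6438, -0.2958, 0.233]
eef_rot: [3.136, -0.006, 0.232]
force: [-0.5, -0.9, -0.0]
grip_width: 0.0469
grip_force: 0.0
```

Run:
```python
from h import *
o=ctrl.get_obs();print(o['ee_pos'],np.degrees(o['eef_rot']))
f='w5';b=snap('wrist',f);c=(proj(f,(.639,-.294,.05))).astype(int);print(c)
x0,y0=max(c[0]-70,0),max(c[1]-55,0)
print(x0,y0)
cv2.imwrite('pics/v11.png',cv2.resize(b[y0:y0+110,x0:x0+140],(700,550),interpolation=cv2.INTER_CUBIC))
```

```text
[ 0.64381072 -0.29575685  0.23301025] [179.70746227  -0.34089971  13.29796255]
[252 179]
182 124
```

View pics/v11.png

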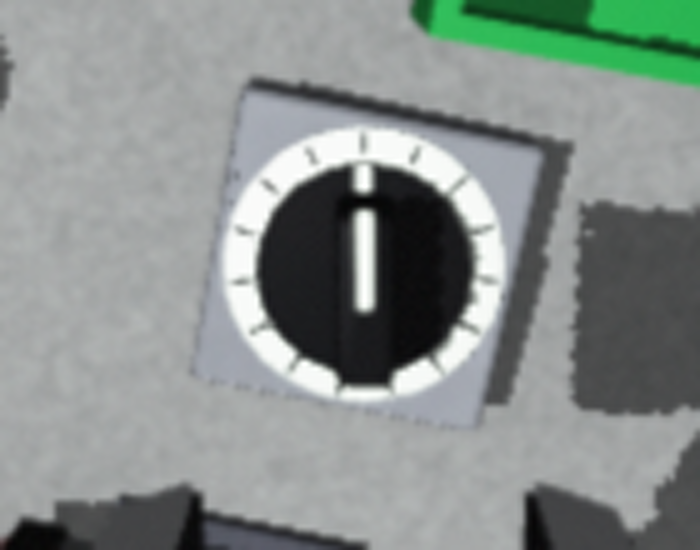

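Run:
```python
from h import *
P=lambda u,v,z:ray('w5',182+u/5,124+v/5,z)[:2]
a,b=P(365.5,310,.076),P(366,205,.076);print(np.degrees(np.arctan2(*(b-a)[::-1])))
c=P(364,264,.034);m=P(365,177,.04);print(c,m,np.degrees(np.arctan2(*(m-c)[::-1])), 'moved',np.linalg.norm(m-[.6194,-.272]))
# scanner from w3/w0/w2 pictures: grip slot, trigger
s=.8
for n,u,v in[('tip top',196,212),('hinge top',186,273)]:pass
o=cv2.imread('pics/raw_w2.png')[110:280,80:240]
cv2.imwrite('pics/v12.png',cv2.resize(o,(560,595),interpolation=cv2.INTER_CUBIC))
```

```text
13.098936078323186
[ 0.63941426 -0.29746966] [ 0.66526645 -0.2915958 ] 12.800812332019243 moved 0.04987711254506239
```

View pics/v12.png

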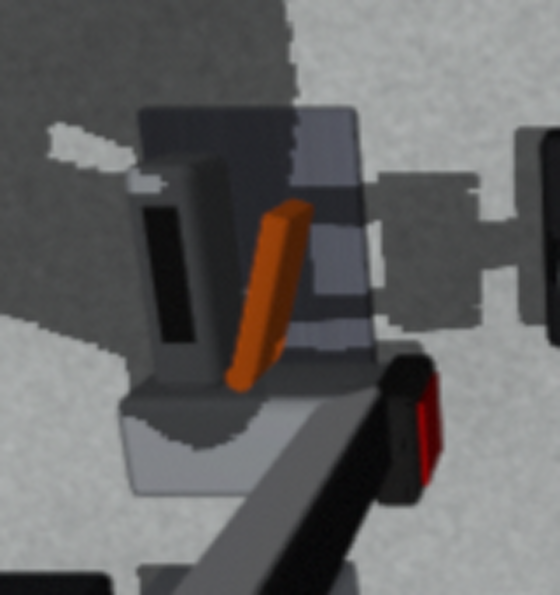

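The mark now points at about 13°, having started at 133°. That is 120°, so exactly five clicks are on. Next is the scanner.

Call:
{"method": "jog_arm", "body": {
  "motion": [
    [0,0,0,0,0,0.116,1],
    [0,0,0,0,0,0.116,1],
    [-0.04,-0.006,0,0,0,0,1],
    [-0.04,-0.006,0,0,0,0,1],
    [-0.04,-0.006,0,0,0,0,1]
  ]
}}

```text
time_s: 25.15
ee_pos: [0.5207, -0.2765, 0.2252]
eef_rot: [-3.14, 0.003, 0.0]
force: [0.0, -0.5, 0.8]
grip_width: 0.0838
grip_force: 0.0
```

Call:
{"method": "jog_arm", "body": {
  "motion": [
    [-0.04,-0.006,0,0,0,0,1],
    [-0.04,-0.006,0.02,0,0,0,1],
    [0,0,0,0,0,0,1],
    [0,0,0,0,0,0,1]
  ]
}}

```text
time_s: 25.55
ee_pos: [0.4422, -0.2651, 0.2067]
eef_rot: [-3.141, 0.001, -0.001]
force: [0.6, -0.2, 0.4]
grip_width: 0.0943
grip_force: 0.0
```

Run:
```python
from h import *
o=ctrl.get_obs();print(o['ee_pos'],np.degrees(o['eef_rot']),o['qpos'][5])
f='w6';b=snap('wrist',f);t=snap('top','top2')
c=(proj(f,(.445,-.265,.05))).astype(int);print(c)
x0,y0=c[0]-80,max(c[1]-75,0);print(x0,y0)
g=np.zeros((600,800,3),np.uint8)
g[:525,:560]=cv2.resize(b[y0:y0+150,x0:x0+160],(560,525),interpolation=cv2.INTER_CUBIC)
g[:200,570:786]=cv2.resize(t[110:235,140:275],(216,200),interpolation=cv2.INTER_CUBIC)
cv2.imwrite('pics/v13.png',g)
```

```text
[ 0.44219291 -0.26513636  0.20673549] [-1.79956744e+02  5.55692830e-02 -3.91814145e-02] 0.9602628410154158
[254 178]
174 103
```

View pics/v13.png

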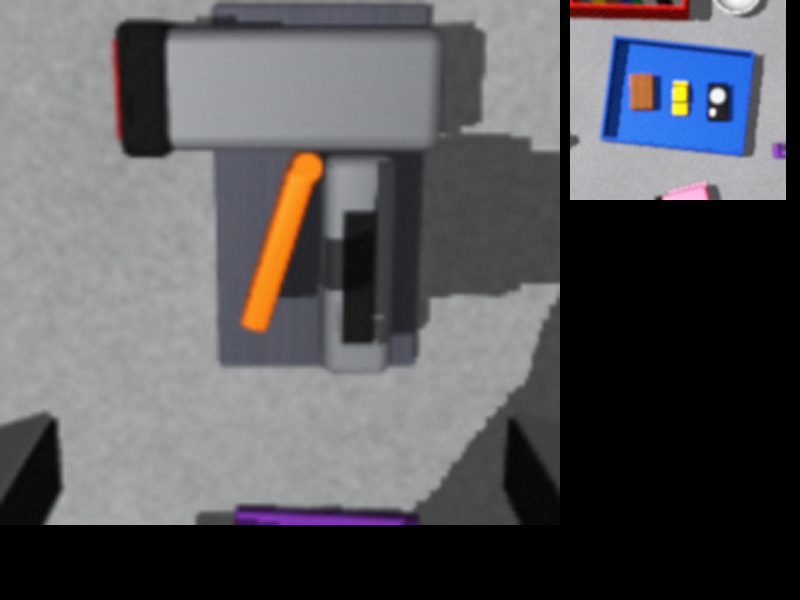

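Run:
```python
from h import *
P=lambda u,v,z:ray('w6',174+u/3.5,103+v/3.5,z)[:2].round(4)
for n,u,v,z in[('hinge',307,167,.056),('tip outer',241,324,.056),('grip y0 front',329,165,.058),('grip y0 back',325,365,.058),('grip -26 back',386,368,.058),('head',436,90,.062)]:print(n,P(u,v,z))
```

```text
hinge [ 0.4824 -0.2746]
tip outer [ 0.4236 -0.2503]
grip y0 front [ 0.4833 -0.2823]
grip y0 back [ 0.408  -0.2819]
grip -26 back [ 0.4068 -0.305 ]
head [ 0.5094 -0.3184]
```

Call:
{"method": "jog_arm", "body": {
  "motion": [
    [0.002,0.021,0.03,0,0,0,1],
    [0,0,0.045,0,0,0,1],
    [0,0,0.035,0,0,0,1],
    [0,0,0,0,0,0,1],
    [0,0,0,0,0,0,1]
  ],
  "squeeze": 30
}}

```text
time_s: 26.15
ee_pos: [0.4457, -0.2866, 0.0983]
eef_rot: [3.141, -0.0, 0.0]
force: [-0.6, -0.7, 1.0]
grip_width: 0.0941
grip_force: 0.0
```

Run:
```python
from h import *
print(ctrl.get_obs()['ee_pos'])
f='w7';b=snap('wrist',f)
cv2.imwrite('pics/v14.png',cv2.resize(b,(640,480),interpolation=cv2.INTER_CUBIC))
for p in[(.444,-.279,.058),(.444,-.305,.058),(.4824,-.277,.056)]:print(proj(f,p)*1.25)
```

```text
[ 0.44566025 -0.28661709  0.0983102 ]
[307.14963323 267.14743931]
[343.40633535 267.1401266 ]
[303.84950628 214.01317992]
```

View pics/v14.png

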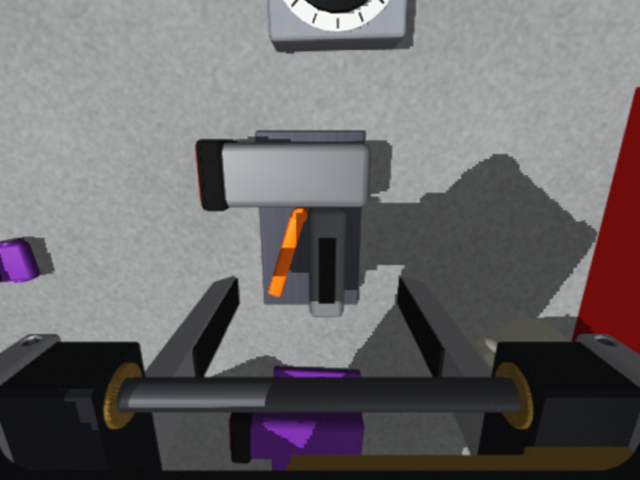

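Call:
{"method": "jog_arm", "body": {
  "motion": [
    [-0.001,0,0.03,0,0,0,1],
    [0,0,0.03,0,0,0,1],
    [0,0,0.013,0,0,0,1],
    [0,0,0,0,0,0,1],
    [0,0,0,0,0,0,1]
  ]
}}

```text
time_s: 26.7
ee_pos: [0.4446, -0.2869, 0.0262]
eef_rot: [3.14, -0.002, -0.0]
force: [0.8, 0.5, -0.4]
grip_width: 0.0939
grip_force: 0.0
```

Call:
{"method": "jog_arm", "body": {
  "motion": [
    [0,0,0,0,0,0,-1],
    [0,0,0,0,0,0,-1],
    [0,0,0,0,0,0,-1],
    [0,0,0,0,0,0,-1],
    [0,0,0,0,0,0,-1]
  ]
}}

```text
time_s: 27.2
ee_pos: [0.4435, -0.2859, 0.0244]
eef_rot: [-3.141, 0.001, -0.0]
force: [-1.9, 4.0, 1.0]
grip_width: 0.0577
grip_force: 1.8
```

Call:
{"method": "jog_arm", "body": {
  "motion": [
    [0,0,0,0,0,0,-1],
    [0,0,0,0,0,0,-1],
    [0,0,0,0,0,0,-1],
    [0,0,0,0,0,0,-1],
    [0,0,0,0,0,0,-1]
  ]
}}

```text
time_s: 27.7
ee_pos: [0.443, -0.2869, 0.024]
eef_rot: [3.141, 0.001, -0.0]
force: [-4.0, -5.9, -3.8]
grip_width: 0.0373
grip_force: 30.0
```

Call:
{"method": "jog_arm", "body": {
  "motion": [
    [0,0,0,0,0,0,-1],
    [0,0,0,0,0,0,-1],
    [0,0,0,0,0,0,-1],
    [0,0,0,0,0,0,-1],
    [0,0,0,0,0,0,-1]
  ]
}}

```text
time_s: 28.2
ee_pos: [0.443, -0.2869, 0.024]
eef_rot: [3.141, 0.001, -0.0]
force: [-5.1, -6.3, -4.1]
grip_width: 0.0379
grip_force: 30.0
```

Call:
{"method": "jog_arm", "body": {
  "motion": [
    [0,0,0,0,0,0,1],
    [0,0,0,0,0,0,1],
    [0,0,0,0,0,0,1],
    [0,0,0,0,0,0,1],
    [0,0,0,0,0,0,1]
  ]
}}

```text
time_s: 28.7
ee_pos: [0.4437, -0.2865, 0.0246]
eef_rot: [3.141, -0.0, 0.0]
force: [0.1, -0.1, -0.4]
grip_width: 0.0741
grip_force: 0.0
```

Call:
{"method": "jog_arm", "body": {
  "motion": [
    [0,0,0,0,0,0,1],
    [0,0,0,0,0,0,1],
    [0,0,-0.035,0,0,0,1],
    [0,0,-0.045,0,0,0,1],
    [0,0,-0.045,0,0,0,1]
  ]
}}

```text
time_s: 29.2
ee_pos: [0.4433, -0.2861, 0.1508]
eef_rot: [-3.141, 0.001, -0.0]
force: [0.7, -0.3, 0.0]
grip_width: 0.094
grip_force: 0.0
```

Call:
{"method": "jog_arm", "body": {
  "motion": [
    [0,0,-0.045,0,0,0,1],
    [0,0,0,0,0,0,1],
    [0,0,0,0,0,0,1],
    [0,0,0,0,0,0,1]
  ]
}}

```text
time_s: 29.6
ee_pos: [0.4433, -0.286, 0.1931]
eef_rot: [-3.14, 0.002, -0.0]
force: [-0.3, 0.2, 0.4]
grip_width: 0.0942
grip_force: 0.0
```

Run:
```python
from h import *
o=ctrl.get_obs();print(o['ee_pos'],o['time_s'],o['force'])
f='w8';b=snap('wrist',f);t=snap('top','top3')
print('trig',blob(f,(5,150,100),(18,255,255),.056,(140,80,360,300)), 'before',blob('w6',(5,150,100),(18,255,255),.056,(140,80,360,300)))
s=.64
for n in('top2','top3'):
    print(n,[blob(n,lo,hi,.03,(int(235*s),int(195*s),int(410*s),int(335*s))) for lo,hi in[((20,100,80),(35,255,255)),((5,100,60),(18,255,255)),((0,0,0),(180,255,50))]])
```

```text
[ 0.44325841 -0.28601389  0.19306244] 29.6 [-0.29982157  0.2049834   0.41805734]
trig [(454, -264, 69, 11, -18.8)] before [(456, -264, 70, 12, -18.7)]
top2 [[(538, 242, 72, 32, 1.7)], [(550, 328, 72, 46, 1.9)], [(511, 151, 36, 21, 1.4)]]
top3 [[(538, 242, 72, 32, 1.7)], [(550, 328, 72, 46, 1.9)], [(511, 152, 36, 25, 1.2)]]
```

The trigger is back at its rest angle, all the goods are in the crate and the knob is set.

```bash
python3 -c "
from station import ctrl
print(ctrl.hand_in())"
```

```text
the job is handed in; nothing more can be done
None
```

I packed the chest, toy car and camera (the only goods on the table) into the blue crate, turned the till knob five clicks clockwise, squeezed the scanner trigger fully home and let it spring back, then handed the job in (no verdict was returned).

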